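Reset a sloping sensor collar with a T-key

ROBOT

A 6-joint arm with a two-finger parallel gripper is mounted at the origin on a cart in front of the work surface, level with it; the furniture and walls round the work are solid. World frame = base frame: x ahead of the robot, y to its left, z up, the work surface at z = 0. Lengths are in m, angles in rad, forces in N, time in s.
With the tool pointing down it reaches from about 0.25 to 0.8 m from the base axis. Payload 3.9 kg.
Tool frame: the origin (TCP) lies midway between the tips of the shut fingers; the grasp point (between the pads) lies 19 mm behind it; z points along the fingers, y is the line along which they close (so a half turn about z gives the same grasp; the last joint's range is limited). The gripper opens to 85 mm and grips with 20 to 120 N. Pads are 22 mm wide; open, the fingers measure 114 mm over their backs; the gripper's body (76 mm by 85 mm) begins 54 mm behind the grasp point. The pads swing forward as they close: fully open they stand 13 mm farther back than shut.
Start: joints at [1.193, 0.26, -0.138, 1.173, 0, 1.571], TCP at [0.194, 0.488, 0.231] pointing down, gripper open.
Joint ranges: [-2.78, 2.78], [-0.83, 1.72], [-1.28, 1.37], [-1.9, 2.12], [-1.57, 1.48], [-3.14, 3.14]. Speed limits (rad/s): [2.57, 2.57, 3.14, 3.14, 3.14, 3.14].

INTERFACE

Orientations are given as a unit quaternion [x, y, z, w].
In Python, from rig import manip gives the robot as it stands.
- The arm moves only by the shell command python3 -m inch 'ROWS' [OPENING] [FORCE]. ROWS is text: rows parted by semicolons, each of 6 numbers parted by spaces: the shift along the tool's x, y, z scaled (see below), then the turn, a rotation vector about the tool's x, y, z scaled (see below). In form: dx dy dz ax ay az; .... A call has 1 to 5 rows; each row is the pose to reach, as a shift and turn from the pose commanded when the call began, along the tool's axes at that moment; what a row does not reach only later rows make up. The controller multiplies each number of a shift by 0.2 m and each number of a turn by 90 degrees. A row lasts 1/10 s, in which the tool goes at most 50 mm and 8.59 degrees, less where a joint would pass 70% of its speed; a pose out of reach is approached as far as the arm can. A call with a number of a shift or a turn outside -1 to 1 is refused whole. A call with a gripper value outside its range is refused whole. OPENING is the opening, from 0 (shut) to 1 (fully open), set as the call begins (- or left out, the last holds). The fingers move at their own pace and stop on an object; FORCE is the grip in N (left out, the last holds). Time passes only in rows, so rows that repeat a pose let the fingers close. It gives the time, the measured TCP pose, the force, the opening and the grip force at its end, in the units of the state.
- manip.state(): the state, without advancing time (a new reading comes with each control period).
- manip.capture(name): name is "side" or "top"; returns a dict with "color" (400x640x3 uint8, red, green, blue), "camera_matrix" (3x3 intrinsics, pixels), "world_to_cam" (4x4, takes a point from world to camera coordinates). Camera axes: x right, y down, z forward; pixel columns grow to the right and rows downward; lengths in m; the calibration is good to about 2 mm. A picture is of the moment at which its call begins. There is no depth.
- manip.hand_in(): hands the job in; it is judged then, once.
The state is a dict: "time_s": time; "qpos": joint angles; "qvel": joint speeds; "joint_torque": joint torques, N m; "tcp_pos": TCP position; "eef_rot": TCP orientation; "force": force on the tool from outside, world axes, zero at the start; "wrist_torque": the same for the moment, N m; "gripper_width": opening from 0.0 (shut) to 1.0 (fully open); "finger_force": force on a finger pad.
Only numpy, scipy, OpenCV 4.12 (cv2) and the standard library are available. Lean on these libraries where they do the work, as an engineer would, in place of code of your own. Each camera call takes 0.05 s, during which the arm holds its last target. There are 200 camera calls.

TASK

Take the T-handle key out of its block, put it into the recessed clamp screw of the collar on the sloping rail and, before moving the collar, loosen the screw (anticlockwise); then slide the collar down the rail until it rests on the lower end stop and tighten the screw fully again with the collar there. Put the key back in its block, standing fully down in the pocket, let go of it, and do not shift the timer, the small bottle or the pipette-tip box.

Things in the scene. Friction and masses are not known exactly. Their poses are not given: they have to be found in the camera images.
- key_grip (a point): Centre of the black rubber grip of the loose T-handle key (about 0.12 kg): a bar 84 mm long (x), 18 mm thick (y), 28 mm high (z), edges rounded. Below it a steel shank, 14 mm square (flats along x and y), runs along -z; its tip is 104 mm below this point; the last 6 mm taper to 8 mm square. At the start the key stands upright in its block, grip on top.
- key_tip (a point): Centre of the end of the key's shank; same axes as key_grip.
- block_mouth (a point): Centre of the mouth of the pocket in the grey key block's top face (z up, 60 mm above the bench). The pocket is 18.5 mm square, sides along x and y, 55 mm deep, its edge bevelled 3 mm. The block is 56 x 56 x 60 mm with low feet along x to 100 mm, fixed. The key fits at any quarter turn; fully down, its tip is 55 mm below this point.
- stand: Fixed grey base plate, 260 x 130 mm, origin under its centre on the bench; on posts it carries a 20 mm square aluminium rail that rises 35 degrees along the plate's +x (away from the robot), with a dark square plate as end stop at each end. The dark steel collar slides on the rail.
- well_mouth (a point): Centre of the top of the collar's round boss (54 mm across). It moves with the collar: x points up along the rail, z out of the boss along the screw's axis, 35 degrees from vertical, leaning to the robot. Down -z goes a round well: 36 mm wide at the top, narrowing to 24 mm at 12 mm depth, then straight to the screw's face at 26 mm depth. The collar is 54 mm long; a black sensor head is on its +y cheek.
- screw_face (a point): Centre of the clamp screw's face in the well, 26 mm below well_mouth, same axes (they do not turn with the screw). In it is a square socket 17 mm across flats, 15.5 mm deep; the key's shank fits at any quarter turn, within about 13 degrees. The square's angle is not given: press the key in lightly at successive angles until it drops in; at a wrong angle only the first 4 to 7 mm go in.
- clamp_screw (a joint): How far the screw is turned out, rad: 0 = fully tight (hard stop), growing anticlockwise seen from outside, to a stop at 2.2. Starts between 0 and 0.3; above about 0.9 the collar is free; counts as loosened above 1.0, as tight below 0.35. Turns with about 0.15 N m. It does not tell the angle of the square.
- collar (a joint): Position of the collar, m: distance up the rail from the lower end stop; 0 = resting on it, at most 0.138. Tightened, it is held by friction (about 25 N); loosened, it stays where it is left and moves down with about 1 to 2 N, up with about 5 N. It can be pushed along by the key in its screw.
- timer_mid (a point): Centre of a white timer, 66 x 66 x 19 mm, lying on the bench; a bystander.
- bottle_mid (a point): Centre of a small white dropper bottle with a green cap, 26 mm across, 64 mm high; a bystander.
- tips_mid (a point): Centre of a pipette-tip box, 64 x 118 x 56 mm; a bystander.
Mind the look-alikes: they are no part of the job. What is meant by the part that bears key_grip is not green, and is the smaller of those in its own colour.

How it is judged:
By the outcome, as a careful person would: the job done as asked, in the order asked, and still so for the second after the job is handed in, with the robot touching nothing.
It also fails if it takes over 72 s, if anything falls off the work surface, if the arm or the gripper's body presses on something with over 40 N, if the wrist force passes 120 N, or if a joint passes its speed limit or range.

## Working session

There is one attempt and no reset: what is moved stays moved. The work goes in short steps, Python scripts to look and compute and a shell command to move; the robot and the scene stay as the last step left them, time stands still between calls to the robot, and variables do not carry over. Pictures are saved under pics/ and viewed, at most 10 in all, crops included, and the job is handed in when it is done.

```bash
mkdir -p pics; ls; python3 - <<'E'
from rig import manip
import cv2,numpy as np
s=manip.state();print({k:np.round(v,3).tolist() for k,v in s.items()})
for n in("side","top"):
    c=manip.capture(n);cv2.imwrite(f"pics/{n}0.png",c["color"][:,:,::-1]);print(n,c["camera_matrix"].tolist(),np.round(c["world_to_cam"],4).tolist())
E
```

```text
pics
{'time_s': 0.0, 'qpos': [1.193, 0.261, -0.139, 1.173, 0.0, 1.571], 'qvel': [0.0, 0.0, -0.001, 0.001, -0.0, -0.0], 'joint_torque': [-0.001, -40.567, 25.392, 0.018, -0.0, 0.0], 'tcp_pos': [0.193, 0.487, 0.23], 'eef_rot': [0.188, 0.982, -0.001, -0.0], 'force': [1.218, -0.002, -0.385], 'wrist_torque': [-0.004, 0.009, 0.01], 'finger_force': 0.0, 'gripper_width': 0.997}
side [[418.1833082696021, 0.0, 324.3935588012677], [0.0, 418.1833082696021, 199.47691462120477], [0.0, 0.0, 1.0]] [[0.9944, -0.1046, -0.0181, -0.4944], [-0.0811, -0.6392, -0.7648, 0.1313], [0.0684, 0.7619, -0.6441, 1.0674], [0.0, 0.0, 0.0, 1.0]]
top [[424.8679361444057, 0.0, 321.146016186385], [0.0, 424.8679361444057, 195.0537158120553], [0.0, 0.0, 1.0]] [[0.0247, -0.9997, -0.0026, -0.0108], [-0.9828, -0.0238, -0.1831, 0.5414], [0.183, 0.007, -0.9831, 1.1759], [0.0, 0.0, 0.0, 1.0]]
```

View pics/side0.png

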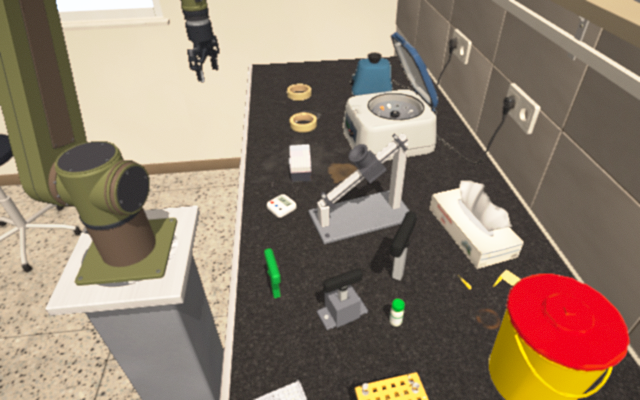

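View pics/top0.png

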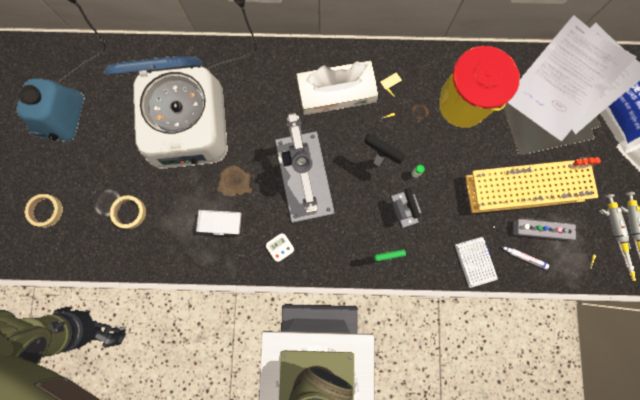

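The side view shows three T-handle candidates:
- Green at side (273,272), top (390,256). It is ruled out because the key is not green.
- Large black at side (402,240), top (383,150).
- Small black, standing in the grey block, at side (344,283), top (413,205). It is the smaller of the black ones, so it fits.

The collar boss is at side (362,163), top (301,160). Next I'll confirm with one enlarged crop.

```bash
python3 - <<'E'
import cv2,numpy as np
a=cv2.imread("pics/side0.png");b=cv2.imread("pics/top0.png")
def crop(i,x,y,w,h,k):return cv2.resize(i[y:y+h,x:x+w],None,fx=k,fy=k,interpolation=cv2.INTER_CUBIC)
A=crop(a,310,205,130,130,3);
A2=crop(a,305,125,130,70*130//130,3)
B=crop(b,355,130,80,100,390/100);B2=crop(b,265,105,80,120,210/120*1.0)
B2=crop(b,270,105,70,120,4.8)
out=np.zeros((600,740,3),np.uint8)
out[:390,:390]=A;out[390:600,:390]=A2[:210,:390]
h,w=B2.shape[:2];out[:h,400:400+w]=B2
cv2.imwrite("pics/crop0.png",out)
cv2.imwrite("pics/crop1.png",cv2.resize(b[135:235,350:440],None,fx=6,fy=6,interpolation=cv2.INTER_CUBIC))
E
```

```text
(no output)
```

View pics/crop0.png

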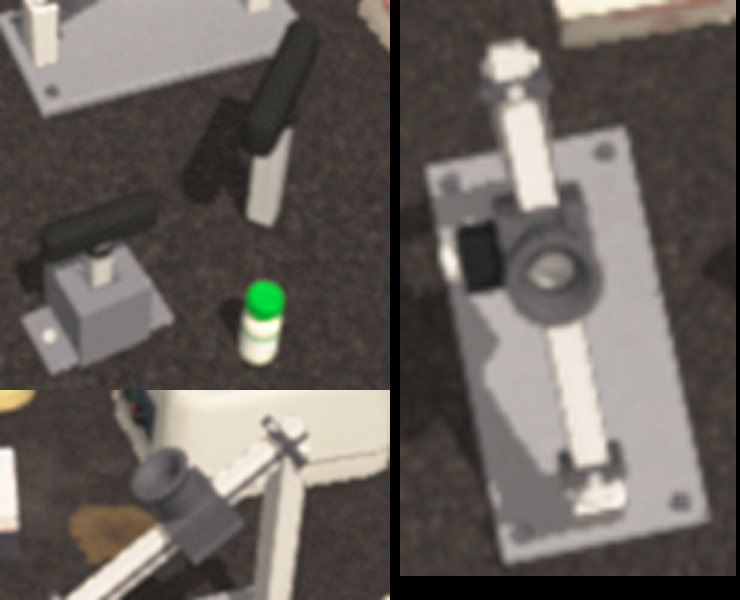

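View pics/crop1.png

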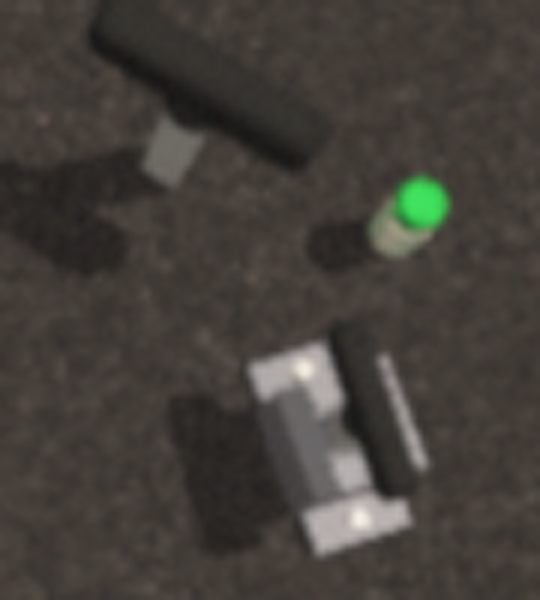

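The crops confirm it: the small black key stands in the grey block. Its bar ends are at top (407,190) and (417,216). The mouth of the boss is at top (302,161.5), side (359,154).

```bash
cat > h.py <<'E'
from rig import manip
import cv2,numpy as np
from scipy.spatial.transform import Rotation as R
K={"side":(np.array([[418.183,0,324.394],[0,418.183,199.477],[0,0,1]]),np.array([[0.9944,-0.1046,-0.0181,-0.4944],[-0.0811,-0.6392,-0.7648,0.1313],[0.0684,0.7619,-0.6441,1.0674]])),
"top":(np.array([[424.868,0,321.146],[0,424.868,195.054],[0,0,1]]),np.array([[0.0247,-0.9997,-0.0026,-0.0108],[-0.9828,-0.0238,-0.1831,0.5414],[0.183,0.007,-0.9831,1.1759]]))}
def atz(n,p,z):
    k,T=K[n];r=T[:,:3].T@np.linalg.solve(k,[p[0],p[1],1]);c=-T[:,:3].T@T[:,3]
    return c+r*(z-c[2])/r[2]
def tri(ps,pt):
    X=cv2.triangulatePoints(K["side"][0]@K["side"][1],K["top"][0]@K["top"][1],np.float64(ps),np.float64(pt));return (X[:3]/X[3]).ravel()
def proj(n,X):
    k,T=K[n];q=k@(T[:,:3]@np.array(X)+T[:,3]);return q[:2]/q[2]
def rel(pos,Rm,cmd=None):
    """row numbers taking commanded/measured pose to target"""
    s=manip.state();R0=R.from_quat(s["eef_rot"] if cmd is None else cmd[1]);p0=np.array(s["tcp_pos"] if cmd is None else cmd[0])
    d=R0.inv().apply(np.array(pos)-p0)/0.2;a=(R0.inv()*Rm).as_rotvec()/(np.pi/2)
    return np.round(np.r_[d,a],3)
E
python3 - <<'E'
from h import *
a,b=atz("top",(407,189.7),.118),atz("top",(417,216.2),.118);print("key top ends",a,b,np.linalg.norm(a-b),(a+b)/2,np.degrees(np.arctan2(*(a-b)[1::-1])))
a,b=atz("side",(325,287.7),.109),atz("side",(361.7,273.3),.109);print("side",a,b,np.linalg.norm(a-b),(a+b)/2)
print("well",tri((359,153.7),(302.3,161.5)))
c=[atz("top",(270+(x-400)/4.8,105+y/4.8),.008) for x,y in[(427,165),(627,128),(708,520),(503,562)]]
print(np.round(c,3)); 
for u,v in[(3,0),(2,1),(0,1),(3,2)]:
    d=c[u]-c[v];print(np.linalg.norm(d),np.degrees(np.arctan2(d[1],d[0])))
print("centre",np.mean(c,0))
# rail top ends
for nm,p in [("feetA",(350+303/6,135+370/6)),("feetB",(350+360/6,135+520/6))]: print(nm,atz("top",p,.01))
for nm,p in [("lowstop",(270+195/4.8,105+455/4.8)),("upstop",(270+117/4.8,105+75/4.8))]: print(nm,p)
E
```

```text
key top ends [ 0.54935623 -0.23177026  0.118     ] [ 0.47712582 -0.2578115   0.118     ] 0.0767813711965057 [ 0.51324103 -0.24479088  0.118     ] 19.825766425632683
side [ 0.47313099 -0.25959447  0.109     ] [ 0.55180796 -0.23205506  0.109     ] 0.08335757337099257 [ 0.51246947 -0.24582476  0.109     ]
well [0.59359372 0.0511937  0.21172158]
[[ 0.719  0.146  0.008]
 [ 0.747  0.019  0.008]
 [ 0.495 -0.037  0.008]
 [ 0.466  0.088  0.008]]
0.25975925679284656 -167.0968860157649
0.25808657880391056 -167.3238941210048
0.12986821997138498 102.32345422910802
0.12883953277818602 103.06358789105276
centre [0.60688078 0.05423651 0.008     ]
feetA [ 0.54977957 -0.23360203  0.01      ]
feetB [ 0.4755794  -0.26084766  0.01      ]
lowstop (310.625, 199.79166666666669)
upstop (294.375, 120.625)
```

```bash
cat >> h.py <<'E'
def down(yawy): # tool pointing down with y axis at yaw deg
    c,s=np.cos(np.radians(yawy)),np.sin(np.radians(yawy))
    y=np.array([c,s,0]);z=np.array([0,0,-1.]);return R.from_matrix(np.c_[np.cross(y,z),y,z])
E
python3 - <<'E'
from h import *
print("big key",tri((404,232),(383,149)),atz("top",(402,160),.1),"bottle",atz("top",(419,170),.06))
p=np.array([.193,.487,.23]);r=down(68.3);t=np.array([.5128,-.2453,.24]);
for k in range(1,5):
    q=np.array([.193,.487,.23])+(t-[.193,.487,.23])*k/4;n=down(68.3-138.4*k/4);print(rel(q,n,(p,r.as_quat())));p,r=q,n
E
python3 -m inch '0 0 0 0 0 0.08' 0.6 40; python3 -c "
from h import *;print(manip.state()['qpos'])"
```

```text
big key [ 0.6539929  -0.16243602  0.14729247] [ 0.63775113 -0.22236168  0.1       ] bottle [ 0.62014615 -0.27865945  0.06      ]
[-0.71  -0.703 -0.013  0.     0.     0.384]
[-0.983 -0.175 -0.012  0.     0.     0.384]
[-0.909  0.414 -0.013  0.     0.     0.384]
[-0.513  0.857 -0.013  0.     0.     0.384]
time_s: 0.2
tcp_pos: [0.1935, 0.4875, 0.2307]
eef_rot: [0.251, 0.968, -0.001, -0.0]
force: [-0.9, 0.7, 0.7]
gripper_width: 0.856
finger_force: 0.0
[ 1.19303688e+00  2.60480908e-01 -1.38994568e-01  1.17270986e+00
  2.07097337e-05  1.69962327e+00]
```

```bash
python3 - <<'E'
from h import *
p0=p=np.array([.193,.487,.23]);r=down(61.1);t=np.array([.5128,-.2453,.20]);
for k in range(1,5):
    q=p0+(t-p0)*k/4;n=down(61.1-131.2*k/4);print(rel(q,n,(p,r.as_quat())));p,r=q,n
E
```

```text
[-0.792 -0.608  0.038  0.     0.     0.364]
[-0.995 -0.082  0.037  0.     0.     0.364]
[-0.881  0.47   0.038  0.     0.     0.364]
[-0.486  0.873  0.038  0.     0.     0.364]
```

```bash

python3 -m inch '-0.792 -0.608 0.038 0 0 0.364;-0.792 -0.608 0.038 0 0 0.364;-0.792 -0.608 0.038 0 0 0.364;-0.792 -0.608 0.038 0 0 0.364;-0.792 -0.608 0.038 0 0 0.364' >/dev/null
python3 -m inch '-0.995 -0.082 0.037 0 0 0.364;-0.995 -0.082 0.037 0 0 0.364;-0.995 -0.082 0.037 0 0 0.364;-0.995 -0.082 0.037 0 0 0.364;-0.995 -0.082 0.037 0 0 0.364'
python3 -m inch '-0.881 0.47 0.038 0 0 0.364;-0.881 0.47 0.038 0 0 0.364;-0.881 0.47 0.038 0 0 0.364;-0.881 0.47 0.038 0 0 0.364;-0.881 0.47 0.038 0 0 0.364' >/dev/null
python3 -m inch '-0.486 0.873 0.038 0 0 0.364;-0.486 0.873 0.038 0 0 0.364;-0.486 0.873 0.038 0 0 0.364;-0.486 0.873 0.038 0 0 0.364;-0.486 0.873 0.038 0 0 0.364'
python3 - <<'E'
from h import *
s=manip.state();print(np.round(s["qpos"],3),rel([.5128,-.2453,.09],down(-70.1)))
cv2.imwrite("pics/s1.png",np.vstack([cv2.resize(manip.capture(n)["color"][y:y+150,x:x+200,::-1],None,fx=2,fy=2,interpolation=3) for n,x,y in(("side",250,180),("top",320,100))]))
E
```

```text
time_s: 1.2
tcp_pos: [0.3557, 0.1177, 0.2161]
eef_rot: [0.737, 0.676, -0.0, 0.001]
force: [-0.1, 2.2, 0.2]
gripper_width: 0.601
finger_force: 0.0
time_s: 2.2
tcp_pos: [0.5182, -0.2467, 0.1997]
eef_rot: [0.985, 0.173, 0.001, 0.001]
force: [-0.6, 0.7, -0.1]
gripper_width: 0.601
finger_force: 0.0
[-4.440e-01  3.560e-01 -8.200e-02  1.131e+00 -1.000e-03  2.349e+00] [-0.024 -0.017  0.548  0.001 -0.001  0.001]
```

View pics/s1.png

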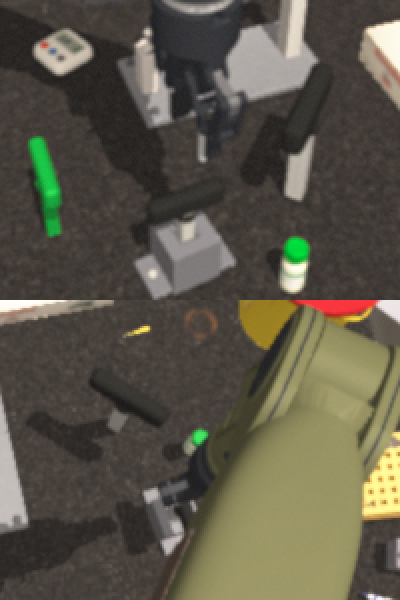

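The gripper is above the key, with the bar at crop (187,200) and the fingers straight over it. Going down.

```bash

python3 -m inch '0 0 0.3 0 0 0;0 0 0.45 0 0 0;0 0 0.45 0 0 0;0 0 0.45 0 0 0' 0.6
python3 -c "
from h import *
print(rel([.5128,-.2453,.09],down(-70.1)))"
```

```text
time_s: 2.7
tcp_pos: [0.5142, -0.2414, 0.1114]
eef_rot: [0.984, 0.176, -0.001, -0.001]
force: [-0.2, 0.2, 0.9]
gripper_width: 0.605
finger_force: 0.0
[-0.013  0.016  0.107 -0.001  0.001  0.004]
```

```bash

python3 -m inch '-0.013 0.016 0.107 0 0 0;-0.013 0.016 0.107 0 0 0;-0.013 0.016 0.107 0 0 0' 
python3 -m inch '0 0 0 0 0 0;0 0 0 0 0 0;0 0 0 0 0 0;0 0 0 0 0 0;0 0 0 0 0 0' 0 60
python3 -m inch '0 0 0 0 0 0;0 0 0 0 0 0;0 0 0 0 0 0'
python3 -c "
from h import *
print(rel([.5128,-.2453,.09],down(-70.1)))"
```

```text
time_s: 3.0
tcp_pos: [0.5146, -0.2473, 0.0919]
eef_rot: [0.985, 0.175, 0.001, 0.001]
force: [0.4, -0.4, -0.1]
gripper_width: 0.601
finger_force: 0.0
time_s: 3.5
tcp_pos: [0.5142, -0.2475, 0.0912]
eef_rot: [0.985, 0.175, 0.001, 0.0]
force: [-0.6, 1.1, 5.4]
gripper_width: 0.197
finger_force: 58.0
time_s: 3.8
tcp_pos: [0.5142, -0.2475, 0.0912]
eef_rot: [0.985, 0.175, 0.001, 0.0]
force: [-0.3, 0.7, 5.3]
gripper_width: 0.202
finger_force: 58.0
[-0.003 -0.013  0.006  0.001 -0.001  0.002]
```

```bash
cat >> h.py <<'E'
YS=12.7;M=np.array([.5936,.0512,.2117])
TILT=R.from_rotvec(np.radians(-35)*np.array([-np.sin(np.radians(YS)),np.cos(np.radians(YS)),0]))
U=TILT.apply([0,0,1]);XR=TILT.apply([np.cos(np.radians(YS)),np.sin(np.radians(YS)),0]);YR=np.cross(U,XR)
LT=.086
def scr(yawy): return TILT*down(yawy)
def well(pos): # pos in well frame
    d=np.array(pos)-M;return np.round(1e3*np.array([d@XR,d@YR,d@U]),1)
E
python3 -m inch '0 0 -0.1 0 0 0;0 0 -0.35 0 0 0;0 0 -0.6 0 0 0;0 0 -0.8 0 0 0;0 0 -1 0 0 0'
python3 -m inch '0 0 0 0 0 0;0 0 0 0 0 0'
python3 - <<'E'
from h import *
s=manip.state();print(s["qpos"])
a=M+U*(LT+.04);print(a)
p,r=np.array(s["tcp_pos"]),R.from_quat(s["eef_rot"])
p0=p
T=scr(-27)
from scipy.spatial.transform import Slerp
S=Slerp([0,1],R.concatenate([r,T]))
for k in (.5,1):
    q=p0+(a-p0)*k;n=S(k);print(rel(q,n,(p,r.as_quat())));p,r=q,n
cv2.imwrite("pics/s2.png",manip.capture("side")["color"][:,:,::-1])
E
```

```text
time_s: 4.3
tcp_pos: [0.5132, -0.2473, 0.292]
eef_rot: [0.985, 0.175, 0.0, 0.0]
force: [0.3, 0.2, -2.5]
gripper_width: 0.202
finger_force: 60.1
time_s: 4.5
tcp_pos: [0.5139, -0.2477, 0.2907]
eef_rot: [0.985, 0.175, 0.001, 0.001]
force: [-0.8, 0.1, -2.5]
gripper_width: 0.198
finger_force: 60.2
[-4.49122600e-01  3.22188905e-01  1.04372143e-01  1.35059052e+00
  4.04485248e-05  2.34145997e+00]
[0.5230975  0.03531158 0.31491316]
[ 0.265 -0.656 -0.061 -0.095  0.174 -0.231]
[ 0.495 -0.508 -0.044 -0.095  0.174 -0.231]
```

```bash

python3 -m inch '0.13 -0.33 -0.03 -0.047 0.087 -0.115;0.265 -0.656 -0.061 -0.095 0.174 -0.231;0.265 -0.656 -0.061 -0.095 0.174 -0.231;0.265 -0.656 -0.061 -0.095 0.174 -0.231;0.265 -0.656 -0.061 -0.095 0.174 -0.231' >/dev/null
python3 -m inch '0.495 -0.508 -0.044 -0.095 0.174 -0.231;0.495 -0.508 -0.044 -0.095 0.174 -0.231;0.495 -0.508 -0.044 -0.095 0.174 -0.231;0.495 -0.508 -0.044 -0.095 0.174 -0.231;0.495 -0.508 -0.044 -0.095 0.174 -0.231'
python3 -m inch '0.495 0 0 0 0 0' 2>&1 >/dev/null </dev/null & wait
python3 - <<'E'
print()
E
```

```text
time_s: 5.55
tcp_pos: [0.5219, 0.035, 0.3125]
eef_rot: [0.814, 0.499, 0.282, 0.095]
force: [0.2, -0.4, -0.5]
gripper_width: 0.197
finger_force: 60.3
```

I added a stray extra row to that command, a tool-x shift of up to 50 mm in free air. I'll check where it left the tool and correct from there.

```bash
python3 -m inch '0 0 0 0 0 0' ; python3 - <<'E'
from h import *
s=manip.state();print(s["qpos"],well(s["tcp_pos"]))
print(rel(M+U*(LT+.04),scr(-27)))
E
```

```text
time_s: 5.75
tcp_pos: [0.5445, 0.0813, 0.3365]
eef_rot: [0.812, 0.499, 0.287, 0.096]
force: [1.3, 0.9, -1.1]
gripper_width: 0.206
finger_force: 60.3
[ 0.10735947 -0.1500295  -0.51683334  0.59241184  0.07012124  2.16904792] [ 37.8  40.1 125.9]
[-0.275 -0.018 -0.002  0.    -0.004  0.001]
```

```bash
python3 -m inch '-0.275 -0.018 0 0 0 0;-0.275 -0.018 0 0 0 0;-0.275 -0.018 0 0 0 0' ; python3 - <<'E'
from h import *
s=manip.state();print(well(s["tcp_pos"]),rel(M+U*(LT+.04),scr(-27)))
ims=[]
for n,x,y in(("side",290,60),("top",240,80)):
    c=manip.capture(n)["color"][:,:,::-1].copy()
    ims.append(cv2.resize(c[y:y+150,x:x+130],None,fx=3,fy=3,interpolation=3))
    tip=s["tcp_pos"]+R.from_quat(s["eef_rot"]).apply([0,0,LT])
    for X,col in((tip,(0,0,255)),(M,(0,255,0)),(M-.026*U,(255,0,0))):
        q=(proj(n,X)-[x,y]+.5)*3;cv2.drawMarker(ims[-1],tuple(int(v) for v in q),col,0,12,1)
cv2.imwrite("pics/s3.png",np.hstack(ims))
E
```

```text
time_s: 6.05
tcp_pos: [0.5182, 0.0303, 0.3094]
eef_rot: [0.815, 0.497, 0.282, 0.095]
force: [0.5, -0.1, -1.3]
gripper_width: 0.199
finger_force: 60.3
[ -8.   -3.8 124.8] [ 0.04   0.018 -0.006 -0.003  0.002 -0.003]
```

View pics/s3.png

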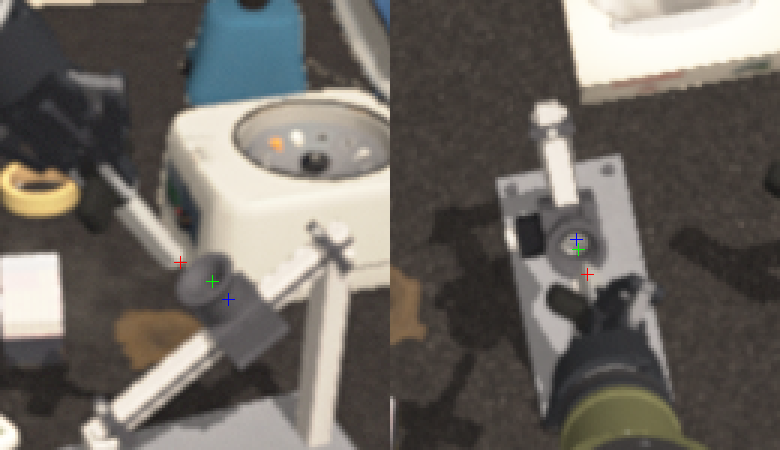

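The tip marker matches the picture: the shank end is at crop (180,264). It sits in front of the mouth, at side crop (205,279) and top crop (577,245). I'll correct the position and go in slowly, watching the force.

```bash
python3 -m inch '0.04 0.018 0 0 0 0;0.04 0.018 0 0 0 0;0.04 0.018 0 0 0 0' ; python3 - <<'E'
from h import *
s=manip.state();print(well(s["tcp_pos"]),rel(M+U*(LT+.04),scr(-27)))
E
python3 -m inch '0 0 0.1 0 0 0;0 0 0.2 0 0 0;0 0 0.2 0 0 0;0 0 0.2 0 0 0' ; python3 - <<'E'
from h import *
s=manip.state();print(well(s["tcp_pos"]),rel(M+U*(LT-.01),scr(-27)))
E
```

```text
time_s: 6.45
tcp_pos: [0.5246, 0.0388, 0.3162]
eef_rot: [0.813, 0.499, 0.285, 0.096]
force: [0.1, -0.4, -1.7]
gripper_width: 0.199
finger_force: 60.3
[  2.5   3.  125.7] [-0.02  -0.    -0.001 -0.002 -0.001  0.001]
time_s: 6.85
tcp_pos: [0.5456, 0.0436, 0.2821]
eef_rot: [0.813, 0.499, 0.284, 0.095]
force: [-0.2, -0.3, -2.4]
gripper_width: 0.203
finger_force: 60.2
[ 0.6  3.1 85.5] [-0.014  0.008  0.047 -0.003 -0.     0.   ]
```

```bash
python3 -m inch '-0.01 0.006 0 0 0 0;-0.01 0.006 0.04 0 0 0;-0.01 0.006 0.08 0 0 0;-0.01 0.006 0.08 0 0 0' ; python3 - <<'E'
from h import *
s=manip.state();print(well(s["tcp_pos"]),well(s["force"]+M)/1e3,rel(M+U*(LT-.024),scr(-27)))
E
```

```text
time_s: 7.25
tcp_pos: [0.5549, 0.043, 0.2679]
eef_rot: [0.813, 0.499, 0.283, 0.095]
force: [-0.4, 0.4, -2.2]
gripper_width: 0.201
finger_force: 60.2
[-0.2  0.5 68.7] [-1.5429  0.4839 -1.6301] [-0.001  0.002  0.034 -0.003  0.    -0.   ]
```

```bash
cat > p.py <<'E'
from h import *
s=manip.state();print(well(s["tcp_pos"]),"F",well(s["force"]+M)/1e3,"yaw",np.round(np.degrees(np.arctan2(*(TILT.inv()*R.from_quat(s["eef_rot"])).as_matrix()[1::-1,1]) ),1),"q6",round(s["qpos"][5],2))
E
for i in 1; do python3 -m inch '0 0 0.025 0 0 0;0 0 0.05 0 0 0;0 0 0.05 0 0 0' >/dev/null; python3 p.py; done; python3 -m inch '0 0 0.015 0 0 0;0 0 0.03 0 0 0;0 0 0.03 0 0 0' >/dev/null; python3 p.py
```

```text
[ 0.1  0.8 59.1] F [-0.5819  0.9296  0.2028] yaw -27.0 q6 2.09
[-0.1  1.1 53.7] F [-1.5021  1.4396  2.8772] yaw -27.0 q6 2.09
```

```bash
python3 -m inch '0 0 0.02 0 0 0;0 0 0.02 0 0 0;0 0 0.02 0 0 0' >/dev/null; python3 p.py
```

```text
[-0.1  1.1 50. ] F [-3.3281  1.6422  9.6612] yaw -27.0 q6 2.09
```

```bash
python3 -m inch '0 0 -0.03 0 0 0;0 0 -0.03 0 0 -0.09;0 0 -0.03 0 0 -0.18;0 0 -0.015 0 0 -0.18;0 0 0.005 0 0 -0.18' >/dev/null; python3 p.py;python3 -m inch '0 0 0 0 0 0;0 0 0 0 0 0' >/dev/null; python3 p.py
```

```text
[ 0.3  1.  49.3] F [-9.9848  2.9036 54.5449] yaw -11.0 q6 1.81
[-0.   1.  49.8] F [-6.3744  2.3971 19.6578] yaw -11.0 q6 1.81
```

```bash
python3 -m inch '0 0 -0.03 0 0 0;0 0 -0.03 0 0 -0.09;0 0 -0.03 0 0 -0.18;0 0 -0.02 0 0 -0.18;0 0 -0.005 0 0 -0.18' >/dev/null; python3 p.py;python3 -m inch '0 0 0.005 0 0 0;0 0 0.005 0 0 0' >/dev/null; python3 p.py
```

```text
[-0.1  0.6 49.6] F [-8.176   2.4127 37.5396] yaw 5.2 q6 1.53
[-0.   0.5 49.8] F [-8.2075  2.268  20.8236] yaw 5.2 q6 1.53
```

```bash
python3 -m inch '0 0 -0.03 0 0 0;0 0 -0.03 0 0 -0.09;0 0 -0.03 0 0 -0.18;0 0 -0.02 0 0 -0.22;0 0 -0.01 0 0 -0.22' >/dev/null; python3 p.py;python3 -m inch '0 0 0.005 0 0 0;0 0 0.01 0 0 0' >/dev/null; python3 p.py
```

```text
[-1.6  1.3 50.7] F [-7.7413  3.262  16.0112] yaw 25.0 q6 1.18
[-1.3  1.3 49.8] F [-11.5301   3.7555  34.3623] yaw 25.0 q6 1.18
```

```bash
cat >> p.py <<'E'
t=np.array(s["wrist_torque"]);print("   torque about U",round(t@U,3),"lat",np.round([t@XR,t@YR],2),"t",round(s["time_s"],2))
E
python3 -m inch '0 0 -0.01 0 0 0;0 0 -0.015 0 0 0' >/dev/null; python3 p.py;python3 -m inch '0 0 0 0 0 -0.08;0 0 0 0 0 -0.12' >/dev/null; python3 p.py; python3 -m inch '0 0 0 0 0 -0.08;0 0 0 0 0 -0.12' >/dev/null; python3 p.py
```

```text
[-1.9  1.4 50.5] F [ -4.3916   3.1029 -12.9906] yaw 25.0 q6 1.18
   torque about U -0.143 lat [0.89 1.63] t 10.45
[-2.1  1.3 50.3] F [-5.8298  2.7551 -2.4054] yaw 36.1 q6 0.99
   torque about U -0.141 lat [0.85 2.15] t 10.65
[-2.4  1.2 50.3] F [-6.6433  3.2366 -1.9147] yaw 46.9 q6 0.8
   torque about U -0.102 lat [0.82 2.23] t 10.85
```

```bash
for i in 1; do python3 -m inch '0 0 0 0 0 -0.08;0 0 0 0 0 -0.16' >/dev/null; python3 p.py; python3 -m inch '0 0 0 0 0 -0.08;0 0 0 0 0 -0.12;0 0 0 0 0 -0.12' >/dev/null; python3 p.py; done
```

```text
[-2.8  1.  50.3] F [-6.1614  2.7208 -2.4012] yaw 61.3 q6 0.55
   torque about U -0.138 lat [0.72 2.2 ] t 11.05
[-1.7  0.8 50.3] F [-5.6005  2.7853 -7.1647] yaw 71.9 q6 0.36
   torque about U -0.039 lat [0.63 2.03] t 11.35
```

```bash
cat >> p.py <<'E'
print("   -XR in tool per 10mm",np.round(R.from_quat(s["eef_rot"]).inv().apply(-XR)*.05,4))
E
python3 p.py|tail -1; python3 -m inch '0 0 0 0 0 -0.08;0 0 0 0 0 -0.12;0 0 0 0 0 -0.12' >/dev/null; python3 p.py
```

```text
-XR in tool per 10mm [ 0.0429 -0.0256  0.0003]
[-1.4  0.6 50.4] F [-5.3144  1.264  -9.8817] yaw 82.6 q6 0.18
   torque about U -0.035 lat [0.45 1.96] t 11.65
   -XR in tool per 10mm [ 0.047  -0.0172  0.0003]
```

```bash
python3 -m inch '0.015 -0.005 0 0 0 0;0.03 -0.01 0 0 0 0;0.03 -0.01 0 0 0 0' >/dev/null; python3 p.py;  python3 -m inch '0.015 -0.005 0 0 0 0;0.015 -0.005 0 0 0 0;0.015 -0.005 0 0 0 0' >/dev/null; python3 p.py
```

```text
[-3.8  0.4 51.2] F [ -0.6795   0.9469 -14.3659] yaw 82.7 q6 0.17
   torque about U -0.09 lat [0.45 0.87] t 11.95
   -XR in tool per 10mm [ 0.047  -0.0171 -0.0001]
[-6.4  0.5 51.4] F [ -1.8244   0.9547 -14.2505] yaw 82.7 q6 0.17
   torque about U -0.05 lat [0.39 0.72] t 12.25
   -XR in tool per 10mm [ 0.047  -0.0171 -0.0001]
```

```bash
python3 - <<'E'
from h import *
s=manip.state();ims=[]
tip=s["tcp_pos"]+R.from_quat(s["eef_rot"]).apply([0,0,LT])
for n,x,y in(("side",290,60),("top",240,80)):
    c=manip.capture(n)["color"][:,:,::-1].copy()
    ims.append(cv2.resize(c[y:y+150,x:x+130],None,fx=3,fy=3,interpolation=3))
    for X,col in((s["tcp_pos"],(0,0,255)),(M,(0,255,0))):
        q=(proj(n,X)-[x,y]+.5)*3;cv2.drawMarker(ims[-1],tuple(int(v) for v in q),col,0,8,1)
cv2.imwrite("pics/s4.png",np.hstack(ims))
E
```

```text
(no output)
```

View pics/s4.png

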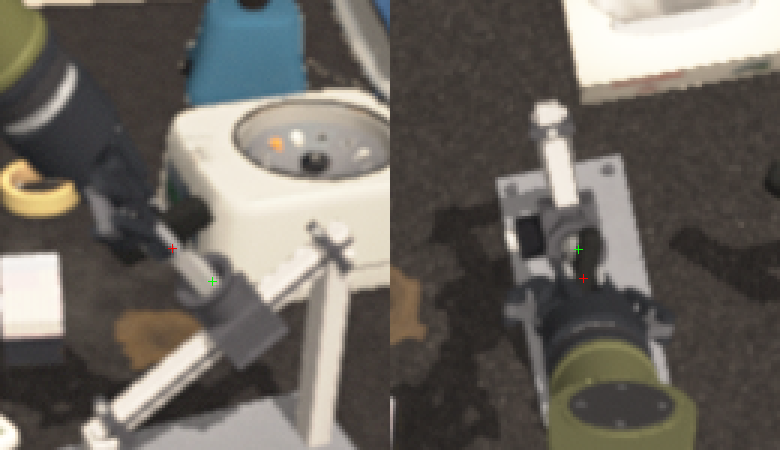

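```bash
python3 - <<'E'
from h import *
ims=[]
for n,x,y in(("side",335,130),("top",278,140)):
    c=cv2.imread(f"pics/{n}0.png");k=8
    I=cv2.resize(c[y:y+50,x:x+50],None,fx=k,fy=k,interpolation=cv2.INTER_CUBIC);I=cv2.convertScaleAbs(I,alpha=1.7,beta=10)
    J=I.copy();th=np.linspace(0,6.283,60)
    for o,col in((0,(0,255,0)),(6,(0,0,255)),(-6,(255,100,0))):
      for r in(.027,.018):
        P=[(proj(n,M+o*.001*U+r*(np.cos(t)*XR+np.sin(t)*YR))-[x,y]+.5)*k for t in th]
        cv2.polylines(J,[np.int32(P)],True,col,1)
    ims.append(np.vstack([I[:290],J[:290]]))
cv2.imwrite("pics/rim.png",np.hstack(ims))
E
```

```text
(no output)
```

View pics/rim.png

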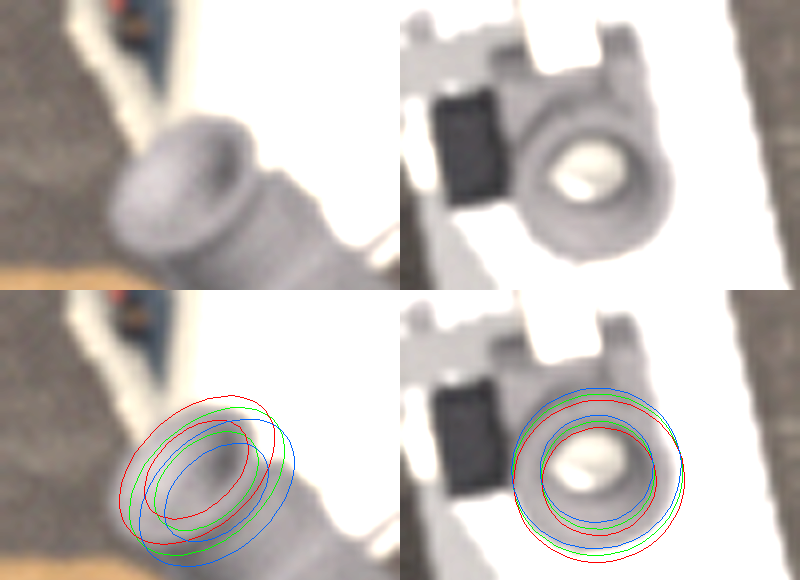

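```bash
python3 - <<'E'
from h import *
m=tri(proj("side",M)+[-2.1,-.9],proj("top",M)+[-.5,-.5]);print(m,well(m),[proj(n,m)-proj(n,M) for n in("side","top")])
E
```

```text
[0.591289   0.05234476 0.21464621] [0.  1.6 3.6] [array([-0.98163103, -1.21299865]), array([-0.53685077,  0.57488093])]
```

The fit puts the mouth about 3.6 mm further out than I had it. The key's depth therefore means it is seated in the socket, and the steady −0.14 N m while turning agrees. I'll slide the collar down gently.

```bash
python3 -m inch '0.02 -0.007 0 0 0 0;0.047 -0.017 0 0 0 0;0.047 -0.017 0 0 0 0' - 110 >/dev/null; python3 p.py;  python3 -m inch '0.02 -0.007 0 0 0 0;0.047 -0.017 0 0 0 0;0.047 -0.017 0 0 0 0' >/dev/null; python3 p.py
```

```text
[-16.6   0.4  51.7] F [ -1.8805   1.1716 -12.2535] yaw 82.7 q6 0.17
   torque about U -0.113 lat [0.43 0.9 ] t 12.65
   -XR in tool per 10mm [ 0.047  -0.0171 -0.0001]
[-26.5   0.4  51.8] F [ -1.632    0.8754 -13.0143] yaw 82.7 q6 0.16
   torque about U -0.062 lat [0.41 0.88] t 12.95
   -XR in tool per 10mm [ 0.047  -0.0171 -0.0001]
```

```bash
python3 -m inch '0.03 -0.012 0 0 0 0;0.07 -0.026 0 0 0 0;0.07 -0.026 0 0 0 0' >/dev/null; python3 p.py|head -1;  python3 -m inch '0.03 -0.012 0 0 0 0;0.07 -0.026 0 0 0 0;0.07 -0.026 0 0 0 0'  >/dev/null; python3 p.py; python3 - <<'E'
from h import *
c=manip.capture("side")["color"][60:250,270:440,::-1]
cv2.imwrite("pics/s5.png",cv2.resize(c,None,fx=3,fy=3,interpolation=3))
E
```

```text
[-41.8   0.2  52. ] F [ -1.1834   1.8762 -10.2906] yaw 82.7 q6 0.16
[-57.2   0.1  52.1] F [-1.6495  0.7589 -9.0095] yaw 82.7 q6 0.15
   torque about U -0.057 lat [0.35 0.94] t 13.55
   -XR in tool per 10mm [ 0.047  -0.0171 -0.    ]
```

View pics/s5.png

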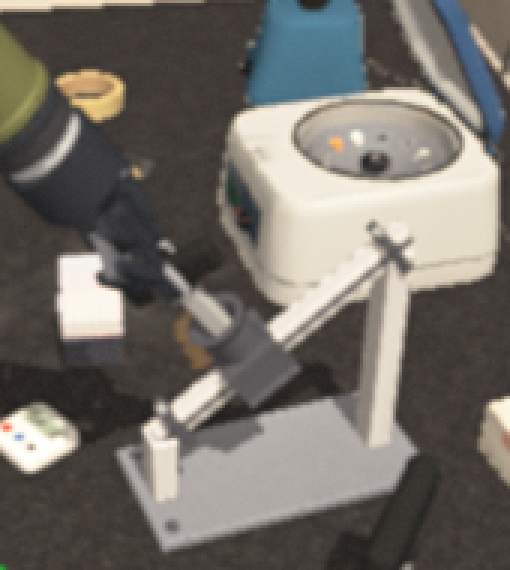

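The collar is sliding with the key: it now sits mid-rail at crop (255,365), with the lower stop at (170,418). I'll keep going until it makes contact.

```bash
python3 -m inch '0.03 -0.012 0 0 0 0;0.07 -0.026 0 0 0 0;0.07 -0.026 0 0 0 0' >/dev/null; python3 p.py|head -1;  python3 -m inch '0.02 -0.008 0 0 0 0;0.047 -0.017 0 0 0 0;0.047 -0.017 0 0 0 0'  >/dev/null; python3 p.py|head -1; python3 -m inch '0.02 -0.008 0 0 0 0;0.035 -0.013 0 0 0 0;0.035 -0.013 0 0 0 0'  >/dev/null; python3 p.py|head -1
```

```text
[-72.8   0.   52. ] F [-2.1152  1.0275 -8.7822] yaw 82.8 q6 0.14
[-82.5  -0.   52. ] F [-1.4869  1.6404 -7.7476] yaw 82.8 q6 0.14
[-89.9  -0.1  52. ] F [-1.7087  0.9025 -7.7061] yaw 82.8 q6 0.13
```

```bash
python3 -m inch '0.015 -0.006 0 0 0 0;0.028 -0.01 0 0 0 0;0.028 -0.01 0 0 0 0' >/dev/null; python3 p.py|head -1;  python3 -m inch '0.015 -0.006 0 0 0 0;0.028 -0.01 0 0 0 0;0.028 -0.01 0 0 0 0'  >/dev/null; python3 p.py|head -1; python3 -m inch '0.015 -0.006 0 0 0 0;0.028 -0.01 0 0 0 0;0.028 -0.01 0 0 0 0'  >/dev/null; python3 p.py|head -1
```

```text
[-96.4  -0.1  52. ] F [-0.8984 -0.5294 -6.8675] yaw 82.8 q6 0.13
[-103.1   -0.    52. ] F [-0.6818 -0.649  -5.2922] yaw 82.8 q6 0.12
[-109.2   -0.    51.9] F [-0.1288 -1.6621 -4.3903] yaw 82.8 q6 0.12
```

```bash
python3 -m inch '0.015 -0.006 0 0 0 0;0.028 -0.01 0 0 0 0;0.028 -0.01 0 0 0 0' >/dev/null; python3 p.py|head -1;  python3 -m inch '0.015 -0.006 0 0 0 0;0.015 -0.006 0 0 0 0;0.015 -0.006 0 0 0 0'  >/dev/null; python3 p.py|head -1; python3 - <<'E'
from h import *
c=manip.capture("side")["color"][100:250,270:420,::-1]
cv2.imwrite("pics/s6.png",cv2.resize(c,None,fx=4,fy=4,interpolation=3))
E
```

```text
[-1.107e+02 -1.000e-01  5.220e+01] F [  4.5697  -0.6961 -13.0339] yaw 82.9 q6 0.12
[-111.5   -0.2   52.5] F [  7.2005   0.4558 -13.3231] yaw 82.9 q6 0.11
```

View pics/s6.png

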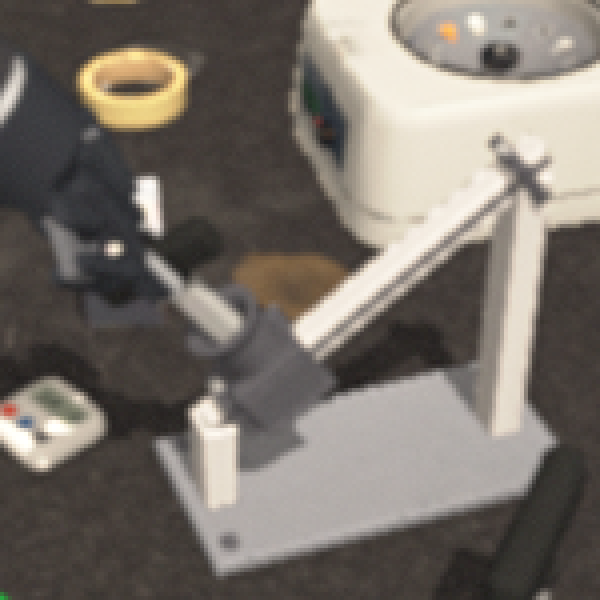

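The collar is against the lower stop: the picture shows it touching the low post at (215,395), and the force has risen to 7 N while the travel stalled. Tightening now.

```bash
python3 -m inch '0 0 0.01 0 0 0.08;0 0 0.01 0 0 0.16;0 0 0.01 0 0 0.24;0 0 0.01 0 0 0.32;0 0 0.01 0 0 0.32' >/dev/null; python3 p.py; python3 -m inch '0 0 0 0 0 0.08;0 0 0 0 0 0.16;0 0 0 0 0 0.24;0 0 0 0 0 0.24' >/dev/null; python3 p.py
```

```text
[-111.4    0.6   51. ] F [ 5.8591  3.4092 -2.4994] yaw 54.0 q6 0.62
   torque about U 0.017 lat [ 0.61 -1.24] t 16.55
   -XR in tool per 10mm [ 0.033  -0.0375 -0.0005]
[-109.6    0.8   51.3] F [ 7.1496  3.7965 -2.7379] yaw 32.5 q6 1.0
   torque about U 0.113 lat [ 0.91 -1.78] t 16.95
   -XR in tool per 10mm [ 0.0169 -0.047  -0.0006]
```

```bash
python3 -m inch '0 0 0 0 0 0.08;0 0 0 0 0 0.16;0 0 0 0 0 0.2;0 0 0 0 0 0.2' >/dev/null; python3 p.py
```

```text
[-108.8    0.8   51.4] F [ 8.4446  2.8173 -3.6719] yaw 14.6 q6 1.31
   torque about U 0.144 lat [ 0.93 -1.97] t 17.35
   -XR in tool per 10mm [ 0.0016 -0.05   -0.0007]
```

```bash
python3 -m inch '0 0 0 0 0 0.08;0 0 0 0 0 0.16;0 0 0 0 0 0.2;0 0 0 0 0 0.2' >/dev/null; python3 p.py;python3 -m inch '0 0 0 0 0 0.08;0 0 0 0 0 0.12;0 0 0 0 0 0.12' >/dev/null; python3 p.py
```

```text
[-108.1    0.6   51.5] F [ 8.8408  2.9298 -3.1768] yaw -3.4 q6 1.62
   torque about U 0.102 lat [ 0.84 -2.18] t 17.75
   -XR in tool per 10mm [-0.0139 -0.048  -0.0007]
[-107.7    0.3   51.5] F [10.0628  2.3647 -3.851 ] yaw -14.2 q6 1.81
   torque about U 0.143 lat [ 0.73 -2.25] t 18.05
   -XR in tool per 10mm [-0.0226 -0.0446 -0.0008]
```

```bash
python3 -m inch '0 0 0 0 0 0.06;0 0 0 0 0 0.12;0 0 0 0 0 0.12' >/dev/null; python3 p.py;python3 -m inch '0 0 0 0 0 0.06;0 0 0 0 0 0.1;0 0 0 0 0 0.1' >/dev/null; python3 p.py
```

```text
[-1.074e+02  1.000e-01  5.160e+01] F [ 9.3702  3.0033 -4.274 ] yaw -25.0 q6 2.0
   torque about U 0.092 lat [ 0.58 -2.32] t 18.35
   -XR in tool per 10mm [-0.0306 -0.0395 -0.0008]
[-1.071e+02 -1.000e-01  5.170e+01] F [ 9.6986  1.4913 -3.658 ] yaw -34.0 q6 2.16
   torque about U 0.235 lat [ 0.43 -2.32] t 18.65
   -XR in tool per 10mm [-0.0364 -0.0343 -0.0008]
```

```bash
python3 -m inch '0 0 0 0 0 0.05;0 0 0 0 0 0.08;0 0 0 0 0 0.08' >/dev/null; python3 p.py;python3 -m inch '0 0 0 0 0 0.04;0 0 0 0 0 0.06;0 0 0 0 0 0.06' >/dev/null; python3 p.py
```

```text
[-107.    -0.4   51.7] F [ 9.1897  1.8615 -2.7614] yaw -41.2 q6 2.28
   torque about U 0.12 lat [ 0.33 -2.39] t 18.95
   -XR in tool per 10mm [-0.0404 -0.0295 -0.0008]
[-106.9   -0.5   51.8] F [ 9.4785  0.8229 -3.1695] yaw -46.6 q6 2.38
   torque about U 0.125 lat [ 0.28 -2.31] t 19.25
   -XR in tool per 10mm [-0.043  -0.0255 -0.0008]
```

```bash
python3 -m inch '0 0 0 0 0 0.04;0 0 0 0 0 0.08;0 0 0 0 0 0.08' >/dev/null; python3 p.py;python3 -m inch '0 0 0 0 0 0.04;0 0 0 0 0 0.06;0 0 0 0 0 0.06' >/dev/null; python3 p.py
```

```text
[-106.8   -0.8   51.8] F [ 9.0245  0.3503 -2.6769] yaw -53.9 q6 2.5
   torque about U -0.145 lat [ 0.11 -2.41] t 19.55
   -XR in tool per 10mm [-0.0459 -0.0199 -0.0008]
[-106.8   -0.9   51.8] F [10.3983  0.7247 -2.3692] yaw -59.2 q6 2.6
   torque about U -0.001 lat [ 0.02 -2.33] t 19.85
   -XR in tool per 10mm [-0.0475 -0.0155 -0.0008]
```

```bash
python3 -m inch '0 0 0 0 0 0.06' >/dev/null; python3 p.py|sed -n 2p; python3 -m inch '0 0 0 0 0 0.06' >/dev/null; python3 p.py|sed -n 2p;python3 -m inch '0 0 0 0 0 0.06' >/dev/null; python3 p.py|sed -n 1,2p; python3 -m inch '0 0 0 0 0 0;0 0 0 0 0 0' >/dev/null; python3 p.py|sed -n 1,2p
```

```text
torque about U 0.043 lat [-0.15 -2.35] t 19.95
   torque about U 0.04 lat [-0.23 -2.29] t 20.05
[-106.9   -1.4   51.8] F [ 9.25   -1.6099 -2.0711] yaw -75.6 q6 2.88
   torque about U 0.004 lat [-0.39 -2.22] t 20.15
[-106.9   -1.4   51.8] F [ 9.2016 -1.3903 -2.5434] yaw -75.4 q6 2.88
   torque about U -0.071 lat [-0.29 -2.28] t 20.35
```

```bash
python3 -c "
from h import *;s=manip.state();print(s['gripper_width'],s['finger_force'])"
python3 p.py | tail -1
python3 -m inch '0.05 0.007 0 0 0 0;0.05 0.007 0 0 0 0;0.05 0.007 0 0 0 0' >/dev/null; python3 p.py|sed -n 1,2p; python3 -m inch '0.02 0.003 0 0 0 0;0.02 0.003 0 0 0 0;0.02 0.003 0 0 0 0' >/dev/null; python3 p.py|sed -n 1,2p
```

```text
0.19369622109352447 109.07452583312988
   -XR in tool per 10mm [-0.05   -0.0016 -0.0008]
[-104.5   -1.5   51.1] F [ 1.2641 -1.9504  8.4078] yaw -75.5 q6 2.88
   torque about U -0.075 lat [-0.18  0.05] t 20.65
[-103.5   -1.5   50.7] F [-0.8968 -0.2862 10.345 ] yaw -75.6 q6 2.88
   torque about U -0.099 lat [-0.06  0.99] t 20.95
```

```bash
python3 -m inch '0.02 0.003 0 0 0 0;0.02 0.003 0 0 0 0;0.02 0.003 0 0 0 0' >/dev/null; python3 p.py|sed -n 1,2p; python3 -m inch '0.02 0.003 0 0 0 0;0.02 0.003 0 0 0 0;0.02 0.003 0 0 0 0' >/dev/null; python3 p.py|sed -n 1,2p
```

```text
[-102.6   -1.6   50.3] F [-4.1187 -0.1919 11.1717] yaw -75.6 q6 2.89
   torque about U -0.113 lat [-0.04  1.86] t 21.25
[-101.7   -1.6   50.1] F [-8.3287  0.0585 17.3246] yaw -75.7 q6 2.89
   torque about U -0.059 lat [0.06 2.87] t 21.55
```

```bash
cat >> p.py <<'E'
z=R.from_quat(s["eef_rot"]).apply([0,0,1]);print("   torque about -toolz",round(-t@z,3),"grip",round(s["gripper_width"],3))
E
python3 -m inch '-0.05 -0.005 -0.005 0 0 0;-0.05 -0.005 -0.005 0 0 0;-0.05 -0.005 -0.005 0 0 0' >/dev/null; python3 p.py|sed -n '1,2p;4p'; python3 -m inch '0 0 0 0 0 0.05' >/dev/null; python3 p.py|sed -n '1,2p;4p';python3 -m inch '0 0 0 0 0 0.05;0 0 0 0 0 0.05' >/dev/null; python3 p.py|sed -n '1,2p;4p'
```

```text
[-104.4   -1.6   51.2] F [ 1.9912 -0.1169 -3.9028] yaw -75.6 q6 2.88
   torque about U -0.132 lat [ 0.05 -0.07] t 21.85
   torque about -toolz -0.132 grip 0.19
[-104.4   -1.8   51.2] F [ 1.5129 -0.8055 -1.3711] yaw -80.2 q6 2.96
   torque about U -0.01 lat [-0.12  0.08] t 21.95
   torque about -toolz -0.01 grip 0.197
[-104.8   -2.    51.2] F [ 0.8193 -1.3625 -1.0985] yaw -84.6 q6 3.04
   torque about U 0.034 lat [-0.28  0.1 ] t 22.15
   torque about -toolz 0.034 grip 0.196
```

```bash
python3 -m inch '0 0 0.01 0 0 0;0 0 0.015 0 0 0;0 0 0.015 0 0 0' >/dev/null; python3 p.py|sed -n '1,2p;4p'; python3 -m inch '0 0 0.01 0 0 -0.05;0 0 0.01 0 0 -0.1;0 0 0.01 0 0 -0.1' >/dev/null; python3 p.py|sed -n '1,2p;4p';python3 -m inch '0 0 0.005 0 0 -0.08;0 0 0.005 0 0 -0.15;0 0 0.005 0 0 -0.15' >/dev/null; python3 p.py|sed -n '1,2p;4p'; python3 -c "
from h import *
c=manip.capture('side')['color'][:,:,::-1];cv2.imwrite('pics/s7.png',c)"
```

```text
[-104.1   -2.    49.7] F [-3.0709 -0.9351 31.3176] yaw -84.5 q6 3.04
   torque about U 0.013 lat [-0.    1.17] t 22.45
   torque about -toolz 0.012 grip 0.198
[-103.6   -1.7   49.2] F [-5.1879  1.6682 55.9494] yaw -75.4 q6 2.88
   torque about U -0.017 lat [0.4  2.08] t 22.75
   torque about -toolz -0.021 grip 0.193
[-103.5   -1.2   48.9] F [-6.2465  2.3121 70.5472] yaw -61.9 q6 2.65
   torque about U -0.023 lat [0.86 2.55] t 23.05
   torque about -toolz -0.034 grip 0.194
```

Two findings don't fit a seated key: there was no hard stop on the way round, and the depth was the same at every angle. So the tip is probably only in by its taper, and it drove the screw that way. I'll ease off and scan with a light press for the real drop.

```bash
python3 -m inch '0 0 -0.01 0 0 0;0 0 -0.022 0 0 0;0 0 -0.022 0 0 0' >/dev/null; python3 p.py|sed -n '1,2p'; python3 -m inch '0 0 0 0 0 -0.05' >/dev/null; python3 p.py|sed -n '1,2p';python3 -m inch '0 0 0 0 0 -0.05' >/dev/null; python3 p.py|sed -n '1,2p'; python3 -m inch '0 0 0 0 0 -0.05' >/dev/null; python3 p.py|sed -n '1,2p'
```

```text
[-104.4   -1.3   50.1] F [ 0.6976  1.8508 13.8688] yaw -62.0 q6 2.65
   torque about U 0.003 lat [0.46 0.26] t 23.4
[-104.4   -1.1   50. ] F [ 0.1682  2.7292 18.2342] yaw -57.4 q6 2.57
   torque about U -0.101 lat [0.57 0.4 ] t 23.5
[-104.4   -1.    50. ] F [-1.0709  1.9112 19.1307] yaw -52.8 q6 2.49
   torque about U -0.13 lat [0.7  0.46] t 23.6
[-104.4   -0.8   50. ] F [-0.3151  3.1058 17.83  ] yaw -48.3 q6 2.41
   torque about U -0.104 lat [0.75 0.47] t 23.7
```

```bash
python3 -m inch '0 0 0 0 0 -0.06' >/dev/null; python3 p.py|sed -n '1,2p';python3 -m inch '0 0 0 0 0 -0.06' >/dev/null; python3 p.py|sed -n '1,2p'; python3 -m inch '0 0 0 0 0 -0.06' >/dev/null; python3 p.py|sed -n '1,2p'; python3 -m inch '0 0 0 0 0 -0.06' >/dev/null; python3 p.py|sed -n '1,2p'; python3 -m inch '0 0 0 0 0 -0.06' >/dev/null; python3 p.py|sed -n '1,2p'; python3 -m inch '0 0 0 0 0 -0.06' >/dev/null; python3 p.py|sed -n '1,2p'
```

```text
[-104.5   -0.7   50. ] F [ 0.6249  2.8997 19.2374] yaw -42.9 q6 2.31
   torque about U -0.133 lat [0.85 0.54] t 23.8
[-104.6   -0.5   50. ] F [-0.603   3.8448 19.4147] yaw -37.5 q6 2.22
   torque about U -0.159 lat [0.93 0.47] t 23.9
[-104.8   -0.4   49.9] F [ 0.3286  3.0687 17.4157] yaw -32.1 q6 2.12
   torque about U -0.118 lat [1.03 0.56] t 24.0
[-104.9   -0.3   49.9] F [-0.0227  3.2521 18.1751] yaw -26.7 q6 2.03
   torque about U -0.104 lat [1.1  0.57] t 24.1
[-1.051e+02 -1.000e-01  4.990e+01] F [-0.573   3.7854 19.7256] yaw -21.3 q6 1.94
   torque about U -0.115 lat [1.14 0.65] t 24.2
[-1.052e+02 -1.000e-01  4.990e+01] F [-1.3878  4.2063 20.5149] yaw -15.9 q6 1.84
   torque about U -0.142 lat [1.22 0.69] t 24.3
```

```bash
python3 -m inch '0 0 -0.03 0 0 0;0 0 -0.05 0 0 0;0 0 -0.05 0 0 0' >/dev/null; python3 p.py|sed -n '1,2p'; python3 -m inch '0 0 0 0 0 0.09;0 0 0 0 0 0.18;0 0 0 0 0 0.27;0 0 0 0 0 0.31;0 0 0 0 0 0.31' >/dev/null; python3 p.py|sed -n '1,2p';  python3 -m inch '0 0 0.02 0 0 0;0 0 0.04 0 0 0;0 0 0.045 0 0 0;0 0 0.045 0 0 0' >/dev/null; python3 p.py|sed -n '1,2p'
```

```text
[-105.8   -0.7   59.3] F [0.811  3.9378 2.6337] yaw -16.2 q6 1.84
   torque about U -0.05 lat [0.97 0.11] t 24.6
[-105.2   -1.8   59.1] F [1.4332 1.3126 1.2856] yaw -44.1 q6 2.33
   torque about U 0.037 lat [ 0.37 -0.18] t 25.1
[-105.2   -1.1   50.2] F [2.0332 3.9522 4.288 ] yaw -44.0 q6 2.33
   torque about U 0.05 lat [ 1.   -0.33] t 25.5
```

```bash
python3 -m inch '0 0 0.005 0 0 0;0 0 0.01 0 0 0;0 0 0.01 0 0 0' >/dev/null; python3 p.py|sed -n '1,2p'
```

```text
[-104.8   -1.1   49.6] F [-0.1296  4.3545 30.9095] yaw -44.0 q6 2.33
   torque about U 0.036 lat [1.16 0.67] t 25.8
```

```bash
python3 -m inch '0 0 -0.02 0 0 0;0 0 -0.043 0 0 0;0 0 -0.043 0 0 0' >/dev/null; python3 p.py|sed -n '1,2p'; python3 -m inch '0.0165 -0.025 0 0 0 0;0.0165 -0.025 0 0 0 0;0.0165 -0.025 0 0 0 0' >/dev/null; python3 p.py|sed -n '1,2p';  python3 -m inch '-0.0165 0.025 0 0 0 0;-0.033 0.05 0 0 0 0;-0.033 0.05 0 0 0 0;-0.033 0.05 0 0 0 0' >/dev/null; python3 p.py|sed -n '1,2p'
```

```text
[-105.6   -1.2   56.9] F [3.4421 4.7596 2.0836] yaw -44.1 q6 2.33
   torque about U 0.02 lat [ 1.07 -0.38] t 26.1
[-105.4    1.5   56.7] F [ 1.9287 -4.7805  0.0086] yaw -44.1 q6 2.35
   torque about U 0.074 lat [-1.43 -0.24] t 26.4
[-105.6   -3.9   56.4] F [ 5.3028 10.3667 -1.6474] yaw -44.0 q6 2.31
   torque about U 0.021 lat [ 2.83 -0.88] t 26.8
```

```bash
python3 -m inch '0.01 -0.015 0.02 0 0 0;0.013 -0.02 0.03 0 0 0;0.013 -0.02 0.035 0 0 0' >/dev/null; cat > q.py <<'E'
from h import *
s=manip.state();t=np.array(s["wrist_torque"]);print(well(s["tcp_pos"]),"F",np.round(well(s["force"]+M)/1e3,1),"T",round(t@U,3),"lat",np.round([t@XR,t@YR],2),"q6",round(s["qpos"][5],2),"tq6",round(s["joint_torque"][5],3),"grip",round(s["gripper_width"],3),round(s["time_s"],2))
E
python3 q.py; python3 -m inch '0 0 0 0 0 0.09' >/dev/null; python3 q.py;python3 -m inch '0 0 0 0 0 0.09' >/dev/null; python3 q.py;python3 -m inch '0 0 0 0 0 0.09' >/dev/null; python3 q.py;python3 -m inch '0 0 0 0 0 0.09' >/dev/null; python3 q.py;python3 -m inch '0 0 0 0 0 0.09' >/dev/null; python3 q.py
```

```text
[-105.1   -1.6   49.9] F [ 2.1  5.7 18.8] T -0.004 lat [ 1.56 -0.15] q6 2.33 tq6 0.025 grip 0.191 27.1
[-104.8   -1.7   50.2] F [3.6 5.3 8. ] T 0.112 lat [ 1.54 -0.63] q6 2.47 tq6 -1.568 grip 0.194 27.2
[-104.8   -1.8   50.2] F [3.3 4.9 6.5] T 0.116 lat [ 1.33 -0.57] q6 2.62 tq6 -1.07 grip 0.192 27.3
[-104.7   -2.1   50.2] F [4.  4.2 6.5] T 0.167 lat [ 1.18 -0.64] q6 2.76 tq6 -1.049 grip 0.19 27.4
[-104.7   -2.3   50.2] F [2.9 3.3 7.7] T 0.12 lat [ 1.08 -0.58] q6 2.9 tq6 -1.041 grip 0.191 27.5
[-104.7   -2.6   50.2] F [3.9 3.  7.1] T 0.133 lat [ 0.94 -0.52] q6 3.04 tq6 -1.033 grip 0.194 27.6
```

Re-reading the numbers: the torque stays at 0.13 N m whatever the axial load, and reversals show about 28° of slack. So the key is seated and the screw follows it; only joint 6 is running out of travel. I'll lift out of the socket, go back a quarter turn, re-enter and carry on clockwise to the hard stop.

```bash
python3 -m inch '0 0 -0.03 0 0 -0.05;0 0 -0.06 0 0 -0.1;0 0 -0.1 0 0 -0.15;0 0 -0.1 0 0 -0.15' >/dev/null; python3 q.py; python3 -m inch '0 0 0 0 0 -0.09;0 0 0 0 0 -0.18;0 0 0 0 0 -0.27;0 0 0 0 0 -0.36;0 0 0 0 0 -0.45' >/dev/null; python3 q.py; python3 -m inch '0 0 0 0 0 -0.09;0 0 0 0 0 -0.18;0 0 0 0 0 -0.27;0 0 0 0 0 -0.36;0 0 0 0 0 -0.45' >/dev/null; python3 q.py;python3 -m inch '0 0 0 0 0 -0.09;0 0 0 0 0 -0.105;0 0 0 0 0 -0.105' >/dev/null; python3 q.py
```

```text
[-107.    -2.9   69.9] F [1.8 2.4 0.4] T -0.047 lat [ 0.64 -0.  ] q6 2.79 tq6 -0.371 grip 0.188 28.0
[-107.3   -2.5   69.1] F [ 2.2  3.2 -0.9] T -0.079 lat [ 0.84 -0.06] q6 2.08 tq6 1.143 grip 0.194 28.5
[-108.4   -1.3   68.9] F [1.8 3.5 0.3] T -0.056 lat [1.34 0.06] q6 1.37 tq6 1.145 grip 0.191 29.0
[-108.    -2.5   69.1] F [-0.1  3.2 -3.5] T 0.026 lat [0.95 0.4 ] q6 1.22 tq6 -0.135 grip 0.189 29.3
```

```bash
python3 -m inch '0.008 0 0.03 0 0 0;0.008 0 0.06 0 0 0;0.008 0 0.08 0 0 0;0.008 0 0.08 0 0 0' >/dev/null; python3 q.py; python3 -m inch '0 0 0.01 0 0 0;0 0 0.02 0 0 0;0 0 0.02 0 0 0' >/dev/null; python3 q.py
```

```text
[-107.3   -0.7   53. ] F [-0.5  3.4 -4.5] T 0.031 lat [1.18 0.58] q6 1.23 tq6 0.041 grip 0.193 29.7
[-107.    -0.8   50.1] F [-3.3  4.4 10.4] T -0.004 lat [1.41 1.23] q6 1.23 tq6 0.025 grip 0.195 30.0
```

```bash
python3 -m inch '0.002 -0.03 0 0 0 0;0.002 -0.03 0 0 0 0;0.002 -0.03 0 0 0 0' >/dev/null; python3 q.py; python3 -m inch '0 0 0 0 0 0.09;0 0 0 0 0 0.18;0 0 0 0 0 0.27' >/dev/null; python3 q.py; python3 -m inch '0 0 0 0 0 0.06' >/dev/null; python3 q.py;python3 -m inch '0 0 0 0 0 0.06' >/dev/null; python3 q.py;python3 -m inch '0 0 0 0 0 0.06' >/dev/null; python3 q.py;python3 -m inch '0 0 0 0 0 0.06' >/dev/null; python3 q.py
```

```text
[-108.5   -0.9   50.4] F [ 2.6  5.9 -1. ] T 0.073 lat [ 1.78 -0.43] q6 1.22 tq6 0.061 grip 0.19 30.3
[-106.9   -0.4   50.5] F [ 4.6  7.2 -1. ] T 0.163 lat [ 2.25 -1.  ] q6 1.65 tq6 -1.015 grip 0.193 30.6
[-106.7   -0.5   50.6] F [ 5.2  6.6 -1.9] T 0.183 lat [ 2.16 -1.01] q6 1.74 tq6 -0.458 grip 0.192 30.7
[-106.6   -0.6   50.6] F [ 5.2  6.8 -3. ] T 0.156 lat [ 2.07 -1.03] q6 1.84 tq6 -0.624 grip 0.197 30.8
[-106.4   -0.7   50.6] F [ 5.9  7.2 -2.3] T 0.092 lat [ 2.01 -1.14] q6 1.93 tq6 -0.632 grip 0.19 30.9
[-106.3   -0.8   50.6] F [ 5.8  6.3 -2.4] T 0.199 lat [ 1.94 -1.13] q6 2.03 tq6 -0.633 grip 0.193 31.0
```

```bash
python3 -m inch '0 0 0 0 0 0.09' >/dev/null; python3 q.py;python3 -m inch '0 0 0 0 0 0.09' >/dev/null; python3 q.py;python3 -m inch '0 0 0 0 0 0.09' >/dev/null; python3 q.py;python3 -m inch '0 0 0 0 0 0.09' >/dev/null; python3 q.py;python3 -m inch '0 0 0 0 0 0.09' >/dev/null; python3 q.py;python3 -m inch '0 0 0 0 0 0.09' >/dev/null; python3 q.py
```

```text
[-106.    -0.9   50.6] F [ 6.   6.7 -2.1] T 0.5 lat [ 1.85 -1.14] q6 2.17 tq6 -0.783 grip 0.191 31.1
[-105.9   -1.1   50.7] F [ 4.8  5.8 -1.7] T 0.638 lat [ 1.75 -1.22] q6 2.31 tq6 -0.594 grip 0.194 31.2
[-105.8   -1.4   50.7] F [ 5.2  5.1 -1.8] T 0.005 lat [ 1.5 -1.2] q6 2.45 tq6 -0.977 grip 0.193 31.3
[-105.7   -1.6   50.7] F [ 5.4  5.6 -2.2] T 0.287 lat [ 1.38 -1.25] q6 2.59 tq6 -0.873 grip 0.192 31.4
[-105.7   -1.8   50.7] F [ 5.4  4.9 -2.4] T 0.093 lat [ 1.27 -1.2 ] q6 2.74 tq6 -1.093 grip 0.192 31.5
[-105.7   -2.1   50.7] F [ 6.7  3.5 -2.3] T 0.029 lat [ 1.07 -1.19] q6 2.88 tq6 -1.159 grip 0.192 31.6
```

A clear hard stop this time: the torque rose to 0.64 N m, then the key slipped. The screw is tight with the collar on the stop. I'll relax the turn and pull the key straight out.

```bash
python3 -m inch '0 0 0 0 0 -0.08;0 0 0 0 0 -0.12;0 0 0 0 0 -0.12' >/dev/null; python3 q.py; python3 -m inch '0 0 -0.03 0 0 0;0 0 -0.06 0 0 0;0 0 -0.1 0 0 0;0 0 -0.1 0 0 0' >/dev/null; python3 q.py;  python3 -m inch '0 0 -0.08 0 0 0;0 0 -0.2 0 0 0;0 0 -0.3 0 0 0;0 0 -0.3 0 0 0' >/dev/null; python3 q.py; python3 - <<'E'
from h import *
a=manip.state();print(a["tcp_pos"],a["eef_rot"])
for n in("side","top"):cv2.imwrite(f"pics/x_{n}.png",manip.capture(n)["color"][:,:,::-1])
# collar displacement since s6 by template on lower stop region; clearance rows to block
p,r=np.array(a["tcp_pos"]),R.from_quat(a["eef_rot"]);p0=p
from scipy.spatial.transform import Slerp
t=np.array([.5142,-.2475,.25]);S=Slerp([0,1],R.concatenate([r,down(-70.1)]))
for k in(.5,1):
    q=p0+(t-p0)*k+(np.array([0,0,.03]) if k==.5 else 0);n=S(k);print(rel(q,n,(p,r.as_quat())));p,r=q,n
E
```

```text
[-105.7   -1.9   50.7] F [ 6.4  3.9 -2. ] T -0.007 lat [ 1.34 -1.21] q6 2.68 tq6 -0.304 grip 0.197 31.9
[-108.5   -2.5   71. ] F [3.9 2.9 0.7] T 0.009 lat [ 0.71 -0.62] q6 2.67 tq6 -0.004 grip 0.193 32.3
[-111.5   -3.3  131.1] F [-0.1 -1.5 -2. ] T 0.031 lat [-0.04  0.68] q6 2.64 tq6 -0.052 grip 0.192 32.7
[0.43183776 0.0113806  0.25515562] [0.93015476 0.21107537 0.30042798 0.00153114]
[-0.028  0.688 -0.077  0.035 -0.191  0.031]
[-0.111  0.666  0.179  0.035 -0.191  0.031]
```

```bash
python3 -m inch '-0.01 0.3 -0.04 0.017 -0.095 0.015;-0.028 0.688 -0.077 0.035 -0.191 0.031;-0.028 0.688 -0.077 0.035 -0.191 0.031;-0.028 0.688 -0.077 0.035 -0.191 0.031;-0.028 0.688 -0.077 0.035 -0.191 0.031' >/dev/null
python3 -m inch '-0.05 0.333 0.09 0.017 -0.095 0.015;-0.111 0.666 0.179 0.035 -0.191 0.031;-0.111 0.666 0.179 0.035 -0.191 0.031;-0.111 0.666 0.179 0.035 -0.191 0.031;-0.111 0.666 0.179 0.035 -0.191 0.031'
python3 - <<'E'
from h import *
print(rel([.5142,-.2475,.16],down(-70.1)))
ims={}
for n in("side","top"):
    ims[n]=manip.capture(n)["color"][:,:,::-1];cv2.imwrite(f"pics/y_{n}.png",ims[n])
# shank tip: bright pixels between gripper and block in side view
s=manip.state();tip=s["tcp_pos"]+R.from_quat(s["eef_rot"]).apply([0,0,LT])
q=proj("side",tip);print("tip px",q,"block mouth px",proj("side",[.5135,-.2465,.06]),"bar px",proj("side",s["tcp_pos"]+np.array([0,0,.018])))
g=cv2.cvtColor(ims["side"],6)
x0,y0=int(q[0]),int(q[1])
for y in range(y0-34,y0+20,3):print(y," ".join("%3d"%v for v in g[y,x0-16:x0+17]))
E
```

```text
time_s: 33.8
tcp_pos: [0.5141, -0.2447, 0.2454]
eef_rot: [0.985, 0.174, -0.002, -0.004]
force: [-1.2, 0.3, -0.9]
gripper_width: 0.193
finger_force: 109.9
[-0.003  0.017  0.427 -0.005  0.002  0.002]
tip px [344.38506579 262.1682813 ] block mouth px [343.92786001 295.57988422] bar px [345.30736612 223.3802345 ]
228  52  53  52  51  51  48  47  45  44  45  44  44  45  66 108 142 142 116  68  39  38  42  39  41  41  56  85 125 151 158 163 172 173
231  45  47  47  45  45  44  44  41  45  44  42  41  46  76 116 144 140 114  70  40  39  43  37  42  45  75 124 162 176 177 178 178 179
234  37  41  38  42  45  51  58  79 101 105  82  52  39  69 110 138 139 112  68  40  38  50  64  79  95 118 143 149 142 134 128 115  99
237 105 128 149 159 164 172 177 178 175 166 143 127 115 114 122 140 156 153 142 136 124 101  88  82  70  62  62  66  67  64  63  61  61
240 178 173 164 157 149 145 138 132 124 115 119 123 133 157 174 167 156 164 183 174 131  78  54  58  60  63  61  63  58  56  57  59  58
243  87  77  66  61  61  57  57  56  56  78 107 124 138 165 191 201 201 201 199 186 141  86  62  63  64  69  
[... 958 characters left out ...]
  55  55  58  58  62
267  34  40  46  56  62  57  61  64  65  63  62  61  60  65  70  65  62  57  58  59  60  57  56  57  56  60  61  60  57  59  62  62  60
270  43  43  43  51  60  63  61  57  60  61  64  62  64  65  68  72  71  68  67  66  64  63  59  57  61  60  61  60  56  57  58  56  52
273  60  62  59  57  59  61  63  65  68  68  64  63  61  58  55  56  57  62  64  69  72  66  58  56  65  70  68  64  60  58  60  61  62
276  49  61  62  63  60  62  64  62  62  63  60  61  62  63  60  62  62  60  60  58  62  68  66  61  57  57  56  57  59  62  59  62  62
279  45  46  55  57  61  60  60  60  60  59  56  62  64  66  61  63  60  60  66  66  60  60  58  55  56  57  59  60  57  60  61  61  65
```

The grey-level strip shows the shank upright, columns 337–348, ending at row 264 (predicted 262). The key has neither slipped nor tilted in the grip. Lowering it over the block.

```bash
cat > b.py <<'E'
from h import *
s=manip.state();print(np.round(s["tcp_pos"],4),"F",np.round(s["force"],1),"tip z",round(s["tcp_pos"][2]-LT,4),rel([.5142,-.2475,.0912],down(-70.1)),round(s["time_s"],1))
E
python3 -m inch '0 0.01 0.2 0 0 0;0 0.015 0.39 0 0 0;0 0.015 0.39 0 0 0;0 0.015 0.39 0 0 0' >/dev/null; python3 b.py
```

```text
[ 0.515  -0.2468  0.1706] F [ 0.4  0.1 -1.2] tip z 0.0846 [-0.005  0.004  0.397 -0.003  0.     0.002] 34.3
```

```bash
python3 -m inch '-0.003 0.002 0.08 0 0 0;-0.003 0.002 0.15 0 0 0;-0.003 0.002 0.15 0 0 0' >/dev/null; python3 b.py; python3 -m inch '0 0 0.02 0 0 0;0 0 0.04 0 0 0;0 0 0.04 0 0 0' >/dev/null; python3 b.py
```

```text
[ 0.5157 -0.2482  0.1409] F [-0.3 -0.8 -1.6] tip z 0.0549 [-0.006 -0.005  0.249 -0.003 -0.     0.002] 34.6
[ 0.5156 -0.2486  0.132 ] F [ 0.   0.3 -1.3] tip z 0.046 [-0.005 -0.007  0.204 -0.003 -0.     0.002] 34.9
```

```bash
python3 -m inch '-0.004 -0.005 0.04 0 0 0;-0.004 -0.005 0.08 0 0 0;-0.004 -0.005 0.12 0 0 0;-0.004 -0.005 0.12 0 0 0' >/dev/null; python3 b.py; python3 -m inch '0 0 0.03 0 0 0;0 0 0.06 0 0 0;0 0 0.075 0 0 0;0 0 0.075 0 0 0' >/dev/null; python3 b.py
```

```text
[ 0.5129 -0.2471  0.1056] F [-1.1  1.1 -1. ] tip z 0.0196 [ 0.006  0.005  0.072 -0.005  0.002  0.001] 35.3
[ 0.5138 -0.2475  0.0919] F [ 0.7  0.2 -1.3] tip z 0.0059 [ 0.002  0.001  0.003 -0.004  0.001  0.001] 35.7
```

```bash
python3 - <<'E'
from h import *
a=cv2.imread("pics/side0.png");b=manip.capture("side")["color"][:,:,::-1].copy();cv2.imwrite("pics/z_side.png",b)
ga,gb=[cv2.cvtColor(i,6) for i in(a,b)]
s=manip.state();c=np.array(s["tcp_pos"])+[0,0,.018]
for off in(-70,-50,-30,-20,-10,0,10,20,30,50):
    d=np.radians(19.9+off);e=np.array([np.cos(d),np.sin(d),0])*.036
    pr=[proj("side",c+k*e+[0,0,z]) for k in(-1,1) for z in(0,.01,-.01)]
    print(off,[int(ga[int(round(p[1])),int(round(p[0]))]) for p in pr],[int(gb[int(round(p[1])),int(round(p[0]))]) for p in pr])
o=cv2.cvtColor(cv2.resize(cv2.imread("pics/s6.png"),(150,150),interpolation=cv2.INTER_AREA),6)
T=o[75:108,58:84]  # collar body
r=cv2.matchTemplate(gb[100:250,270:420],T,cv2.TM_CCOEFF_NORMED);print("collar now vs s6",cv2.minMaxLoc(r)[1::2],"expect (58,75)")
for n in("x_side","y_side"):
    r=cv2.matchTemplate(cv2.imread(f"pics/{n}.png",0)[100:250,270:420],T,cv2.TM_CCOEFF_NORMED);print(n,cv2.minMaxLoc(r)[1::2])
E
```

```text
-70 [62, 59, 59, 73, 63, 74] [39, 34, 39, 74, 60, 73]
-50 [61, 63, 55, 70, 55, 72] [37, 42, 37, 70, 55, 72]
-30 [48, 56, 53, 65, 67, 62] [42, 37, 52, 62, 83, 63]
-20 [50, 48, 53, 59, 53, 63] [52, 41, 55, 81, 139, 60]
-10 [53, 50, 40, 50, 52, 56] [55, 52, 43, 142, 94, 74]
0 [43, 56, 42, 48, 53, 43] [47, 55, 42, 139, 146, 146]
10 [42, 49, 73, 54, 49, 52] [41, 51, 68, 165, 143, 127]
20 [69, 43, 136, 53, 57, 56] [60, 45, 123, 145, 163, 87]
30 [139, 73, 144, 53, 57, 50] [140, 67, 144, 109, 147, 73]
50 [182, 161, 179, 60, 70, 62] [180, 137, 178, 33, 40, 39]
collar now vs s6 (0.7289517521858215, (3, 15)) expect (58,75)
x_side (0.9700497984886169, (58, 75))
y_side (0.7296528220176697, (3, 15))
```

The near end of the bar shows the same pixels as at the start, so the key has not turned in the grip. The collar template matches the at-stop picture exactly: (58,75), score 0.97. I'll seat the key the last millimetre and release it.

```bash
python3 -m inch '0 0 0.008 0 0 0;0 0 0.008 0 0 0' >/dev/null; python3 b.py; python3 -m inch '0 0 0 0 0 0;0 0 0 0 0 0;0 0 0 0 0 0;0 0 0 0 0 0;0 0 0 0 0 0' 0.6 20; python3 b.py
```

```text
[ 0.5145 -0.2478  0.0914] F [ 1.5 -0.7  1.2] tip z 0.0054 [-0.001 -0.002  0.001 -0.003 -0.     0.001] 36.0
time_s: 36.45
tcp_pos: [0.5141, -0.2476, 0.0908]
eef_rot: [0.985, 0.174, -0.001, -0.003]
force: [0.1, 0.2, 0.5]
gripper_width: 0.602
finger_force: 0.0
[ 0.5141 -0.2476  0.0908] F [0.1 0.2 0.5] tip z 0.0048 [ 0.001 -0.    -0.002 -0.003  0.     0.001] 36.5
```

```bash
python3 -m inch '0 0 -0.1 0 0 0;0 0 -0.3 0 0 0;0 0 -0.55 0 0 0;0 0 -0.8 0 0 0;0 0 -0.8 0 0 0' >/dev/null; python3 -m inch '-0.5 0 -0.5 0 0 0;-0.9 0 -0.5 0 0 0;-0.9 0 -0.5 0 0 0;-0.9 0 -0.5 0 0 0;-0.9 0 -0.5 0 0 0'; python3 - <<'E'
from h import *
for n,rois in(("side",{"key":(318,262,50,68),"bottle":(386,294,22,36),"timer":(262,190,38,30),"tips":(285,140,30,45)}),("top",{"key":(395,180,32,50),"bottle":(408,158,20,26),"timer":(262,230,36,36),"tips":(190,204,56,38)})):
    a=cv2.imread(f"pics/{n}0.png");b=manip.capture(n)["color"][:,:,::-1].copy();cv2.imwrite(f"pics/end_{n}.png",b)
    for k,(x,y,w,h) in rois.items():
        r=cv2.matchTemplate(b[y-12:y+h+12,x-12:x+w+12],a[y:y+h,x:x+w],cv2.TM_CCOEFF_NORMED);m=cv2.minMaxLoc(r);print(n,k,round(m[1],3),m[3],"expect 12,12")
E
```

```text
time_s: 37.45
tcp_pos: [0.3425, -0.3118, 0.3537]
eef_rot: [0.985, 0.172, -0.0, -0.001]
force: [0.3, 0.4, 0.8]
gripper_width: 0.601
finger_force: 0.0
side key 0.998 (12, 12) expect 12,12
side bottle 1.0 (12, 12) expect 12,12
side timer 1.0 (12, 12) expect 12,12
side tips 1.0 (12, 12) expect 12,12
top key 0.996 (12, 12) expect 12,12
top bottle 0.999 (12, 12) expect 12,12
top timer 1.0 (12, 12) expect 12,12
top tips 1.0 (12, 12) expect 12,12
```

Everything matches the starting pictures: the key is fully down, and the bottle, timer and tip box have not moved. Both tightening passes peaked at the same tool angle, about −33°, which fits the screw's hard stop. Handing in.

```bash
python3 -c "
from rig import manip
print(manip.hand_in())"
```

```text
the job is handed in; nothing more can be done
None
```

I handed the job in at about 38 s: the collar is on the lower stop, the screw was turned clockwise to a hard stop (0.64 N m) though the key slipped there, so tightness is inferred from torque; loosening past 1.0 rad before the slide is also inferred, since the collar slid freely; the key is back fully down and released, and the timer, bottle and tip box have not moved in the final pictures.

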